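One fresh trough from the nested stack

TASK

Take just the top trough off the stack of white reagent troughs and set it down flat inside the raised edge of the aluminium holder, lengthways with the holder. The next white trough must not come up with it: leave the rest of the white stack and the blue stack standing where they are.

Things in the scene. Friction and masses are not known exactly. Their poses are not given: they have to be found in the camera images.
- white_top_mid (a point): Top of three nested white troughs; this point is its centre, half-way up, z up, x along its length. 58 mm tall, about 45 g, rigid. Upright rim band at the very top, 110 (x) by 62 mm (y), 10 mm tall: grip its 62 mm. Walls taper to a flat foot 83 by 35 mm. The next trough's equal rim begins 30 mm below this rim's top edge: deeper fingers take both. Loosely nested; clear after rising 28 mm.
- white_second_mid (a point): Centre (half-way up) of the second white trough, the same shape, nested under the top one; 30 mm straight below the top trough's centre at the start. It stays in the stack.
- holder_seat (a point): Holder: fixed low aluminium plate, 130 (its x) by 82 mm (y), with a teal raised edge. The point is the centre of the recess floor, 10 mm above the bench, z up. The edge stands 4 mm above that floor round a recess 114 by 66 mm, so the trough's foot has about 15 mm to spare all round. Empty at the start; the trough may go either way round.
- blue_top_mid (a point): Centre (half-way up) of the top one of two nested blue troughs of the same shape, on the side of the holder away from the white stack (which stack is left or right varies). A bystander, not to be disturbed.
Not all that is in view belongs to the job. Of the things that look like the part that bears holder_seat, take the one that is farthest to the robot's left at the start. Leave any pink look-alike of the part that bears white_top_mid alone.

How it is judged:
By the outcome, as a careful person would: the job done as asked, in the order asked, and still so for the second after the job is handed in, with the robot touching nothing.
It also fails if it takes over 38 s, if anything falls off the work surface, if the arm or the gripper's body presses on something with over 40 N, if the wrist force passes 120 N, or if a joint passes its speed limit or range.

ROBOT

A 7-joint arm with a two-finger parallel gripper is mounted at the origin on the work surface. World frame = base frame: x ahead of the robot, y to its left, z up, the work surface at z = 0. Lengths are in m, angles in rad, forces in N, time in s.
With the tool pointing down it reaches from about 0.4 to 0.875 m from the base axis. Payload 19.3 kg.
Tool frame: the origin (TCP) lies midway between the tips of the shut fingers; the grasp point (between the pads) lies bot.tcp_to_grasp behind it (bot.tcp_to_grasp is the distance from the TCP to the grasp point, in m); z points along the fingers, y is the line along which they close (so a half turn about z gives the same grasp; the last joint's range is limited). The gripper opens to 85 mm and grips with 20 to 120 N. Pads are 22 mm wide; open, the fingers measure 114 mm over their backs; the gripper's body (76 mm by 85 mm) begins 54 mm behind the grasp point. The pads swing forward as they close: fully open they stand 13 mm farther back than shut.
Start: joints at [-1.278, 0.521, -0.036, 1.599, 0.021, 1.021, -0.113], TCP at [0.222, 0.584, 0.21] pointing down, gripper open.
Joint ranges: [-2.91, 2.91], [-0.3, 2.13], [-1.5, 1.42], [0.17, 2.43], [-1.26, 4.41], [0.16, 1.93], [-2.52, 2.52]. Speed limits (rad/s): [1.89, 1.89, 2.39, 2.39, 3.01, 3.01, 3.01].

INTERFACE

Orientations are given as [roll, pitch, yaw] about the fixed x, y, z axes, in that order (R = Rz(yaw) Ry(pitch) Rx(roll)).
In Python, from workcell import observe, imaging, bot gives the robot as it stands.
- The arm moves only by the tool send_rows, never from a script. Its argument "plan" is text: rows parted by semicolons, each of 7 numbers parted by spaces: the shift along the tool's x, y, z in m, then the turn, a rotation vector about the tool's x, y, z in degrees, then the finger opening in m, from 0 to 0.0854. In form: dx dy dz rx ry rz claw; .... A call has 1 to 10 rows; each row is the pose to reach, as a shift and turn from the pose commanded when the call began, along the tool's axes at that moment; what a row does not reach only later rows make up. A row lasts 1/12 s, in which the tool goes at most 41.7 mm and 7.16 degrees, less where a joint would pass 70% of its speed; a pose out of reach is approached as far as the arm can. A call with a gripper value outside its range is refused whole. The fingers move at their own pace and stop on an object; "grip_force" is the grip in N (left out, the last holds). Time passes only in rows, so rows that repeat a pose let the fingers close. It gives the time, the measured TCP pose, the force, the opening and the grip force at its end, in the units of the state.
- observe(): the state, without advancing time (a new reading comes with each control period).
- imaging.grab_frame(name): name is "scene" or "top" or "wrist"; returns a dict with "color" (384x512x3 uint8, red, green, blue), "fx", "fy", "cx", "cy" (pixels), "eye" and "orientation" of the camera in the world; the wrist camera has in their place "tool_from_camera" (4x4, takes a point from camera to tool coordinates, whose origin is the TCP and whose axes are the flange's). Camera axes: x right, y down, z forward; pixel columns grow to the right and rows downward; lengths in m; the calibration is good to about 2 mm. A picture is of the moment at which its call begins: read the wrist's pose just before it. There is no depth.
- bot.job_done(): hands the job in; it is judged then, once.
The state is a dict: "clock": time; "qpos": joint angles; "qd": joint speeds; "joint_efforts": joint torques, N m; "position": TCP position; "tool_rot": TCP orientation; "force": force on the tool from outside, world axes, zero at the start; "moment": the same for the moment, N m; "grip_width": finger opening in m; "finger_force": force on a finger pad.
Only numpy, scipy, OpenCV 4.12 (cv2) and the standard library are available. Lean on these libraries where they do the work, as an engineer would, in place of code of your own. Each camera call takes 0.05 s, during which the arm holds its last target. There are 200 camera calls.

## Working session

There is one attempt and no reset: what is moved stays moved. The work goes in short steps, Python scripts to look and compute and a tool call to move; the robot and the scene stay as the last step left them, time stands still between calls to the robot, and variables do not carry over. Pictures are saved under pics/ and viewed, at most 10 in all, crops included, and the job is handed in when it is done.

Besides the shell and the picture viewer there is one more tool, called after "Call:" as name(argument=value, ...) on one line, values as JSON. send_rows: Moves the arm, as the interface text tells. Its arguments: {"type":"object","properties":{"plan":{"type":"string"},"grip_force":{"type":"number"}},"required":["plan"]}

```bash
ls; mkdir -p pics; python3 - <<'E'
from workcell import observe, imaging, bot
import cv2, numpy as np
s=observe(); print({k:np.round(v,3) for k,v in s.items()}); print(bot.tcp_to_grasp)
for n in ("scene","top"):
    f=imaging.grab_frame(n); print(n,{k:v for k,v in f.items() if k!="color"})
    cv2.imwrite(f"pics/{n}0.png",f["color"][:,:,::-1])
E
```

```text
pics
{'clock': np.float64(0.0), 'qpos': array([-1.278,  0.522, -0.036,  1.6  ,  0.021,  1.021, -0.113]), 'qd': array([-0.001,  0.   , -0.   ,  0.001, -0.002,  0.   ,  0.   ]), 'joint_efforts': array([-1.0000e-03, -9.2710e+01,  1.9790e+00, -3.6993e+01,  1.8000e-02,
        8.0000e-03,  0.0000e+00]), 'position': array([0.222, 0.584, 0.21 ]), 'tool_rot': array([-3.14 ,  0.   ,  2.779]), 'force': array([ 0.746, -0.024, -0.5  ]), 'moment': array([-0.03 ,  0.009,  0.053]), 'finger_force': np.float64(0.0), 'grip_width': np.float64(0.085)}
0.0187
scene {'fx': 346.84863595646004, 'fy': 346.84863595646004, 'cx': 254.50021252815998, 'cy': 193.83188561912988, 'eye': array([1.00503153, 0.036629  , 0.66682828]), 'orientation': array([-2.36399472e+00, -1.84399032e-03,  1.59349060e+00])}
top {'fx': 366.0527396036762, 'fy': 366.0527396036762, 'cx': 256.79692635487874, 'cy': 190.45180561015255, 'eye': array([0.37087634, 0.03797431, 0.94582196]), 'orientation': array([-3.07431488, -0.0217552 , -1.55101262])}
```

View pics/scene0.png

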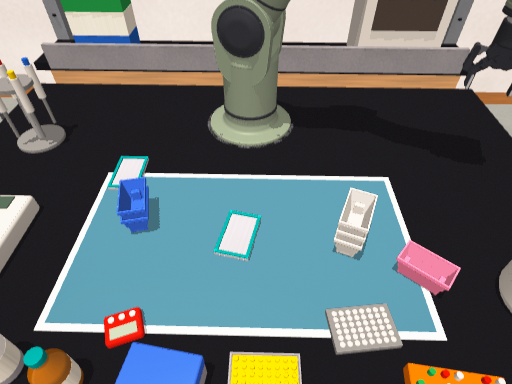

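View pics/top0.png

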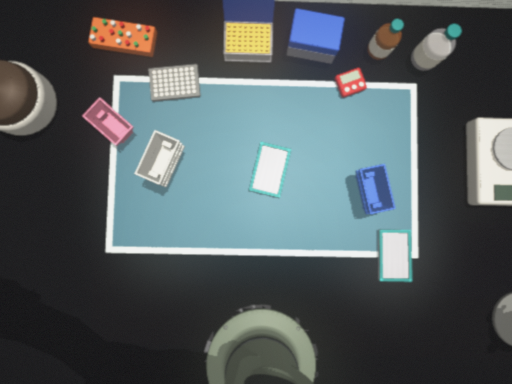

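Scene picture: the white stack is at (355,220), the pink look-alike at (428,267) and the blue stack at (134,205). There are two holder-like plates, at (238,235) and (130,172). In the top picture these are white (160,158), pink (108,120), blue (375,190) and plates (270,170) and (395,255). The robot's left is image left in the top view, so the plate at top (270,170) fits holder_seat. It also lies between the white and blue stacks, as described. I'll confirm with a crop and measure.

```bash
cat > h.py <<'E'
import numpy as np, cv2
from scipy.spatial.transform import Rotation as Ro
def ray(f,uv):
    R=Ro.from_euler('xyz',f["orientation"]).as_matrix()
    d=np.array([(uv[0]-f["cx"])/f["fx"],(uv[1]-f["cy"])/f["fy"],1.]); return np.array(f["eye"]),R@d
def onz(f,uv,z):
    e,d=ray(f,uv); return e+d*(z-e[2])/d[2]
def proj(f,p):
    R=Ro.from_euler('xyz',f["orientation"]).as_matrix(); c=R.T@(np.array(p)-f["eye"])
    return np.array([f["fx"]*c[0]/c[2]+f["cx"],f["fy"]*c[1]/c[2]+f["cy"]])
E
python3 - <<'E'
from h import *
from workcell import imaging
pics=[]
for n,box,tb in (("top",(120,115,200,100),(232,130,80,80)),("scene",(300,170,200,100),(200,195,80,80))):
    f=imaging.grab_frame(n); im=f["color"]; hsv=cv2.cvtColor(im,cv2.COLOR_RGB2HSV)
    m=np.zeros(im.shape[:2],np.uint8); x,y,w,h=tb
    hs=hsv[y:y+h,x:x+w]; m[y:y+h,x:x+w]=((hs[...,1]<50)&(hs[...,2]>150)|(hs[...,0]>80)&(hs[...,0]<95)&(hs[...,1]>120)&(hs[...,2]>130))*255
    m=cv2.morphologyEx(m,cv2.MORPH_CLOSE,np.ones((5,5)))
    c=max(cv2.findContours(m,0,2)[0],key=cv2.contourArea)
    P=np.array([onz(f,p[0],.014)[:2] for p in c]).astype(np.float32)
    r=cv2.minAreaRect(P); print(n,"holder",np.round(r[0],4),np.round(r[1],4),r[2],"corners",np.round(cv2.boxPoints(r),3).tolist())
    x,y,w,h=box; pics.append(cv2.resize(im[y:y+h,x:x+w],None,fx=4,fy=4,interpolation=cv2.INTER_CUBIC)[:300 if 0 else 400])
cv2.imwrite("pics/a.png",cv2.resize(np.vstack(pics),(600,600))[:,:,::-1]) if 0 else [cv2.imwrite(f"pics/c{i}.png",p[:,:,::-1]) for i,p in enumerate(pics)]
E
```

```text
top holder [ 0.4897 -0.013 ] [0.0669 0.1142] 77.4416275024414 corners [[0.4269999861717224, -0.032999999821186066], [0.5379999876022339, -0.057999998331069946], [0.5529999732971191, 0.007000000216066837], [0.4410000145435333, 0.03200000151991844]]
scene holder [ 0.4943 -0.0138] [0.0824 0.139 ] 77.47099304199219 corners [[0.4180000126361847, -0.039000000804662704], [0.5529999732971191, -0.0689999982714653], [0.5709999799728394, 0.010999999940395355], [0.4350000023841858, 0.04100000113248825]]
```

View pics/c0.png

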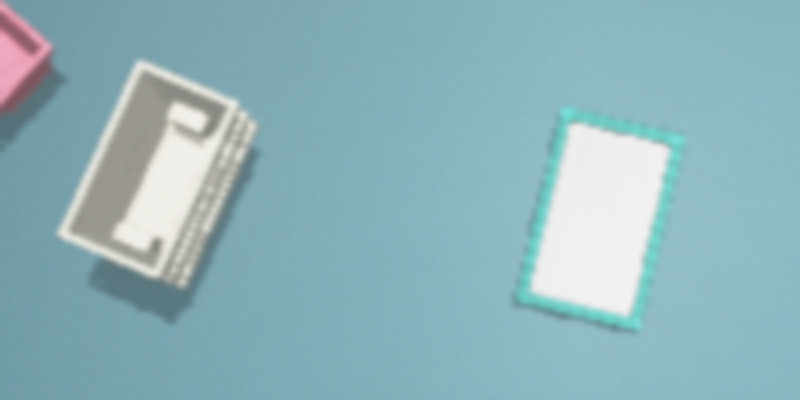

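View pics/c1.png

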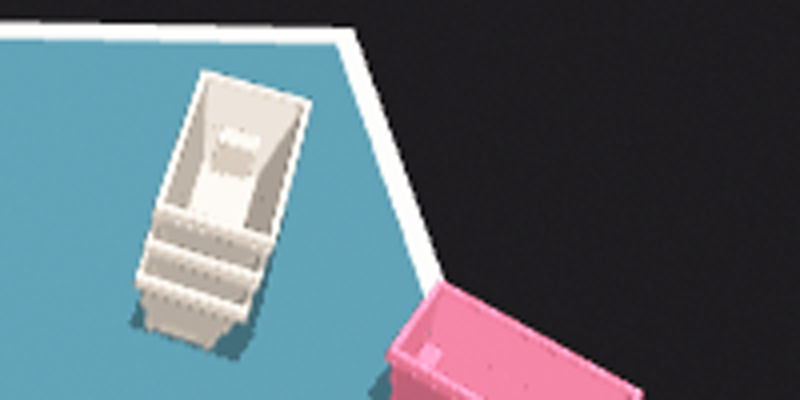

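The crops confirm the holder, an empty plate with outer corners at crop (563,108), (685,135), (638,328), (517,300). They also show the white stack of three rims. Its top rim corners are at (140,62), (237,102), (160,276), (60,235) in the top crop and (272,242), (155,208), (203,72), (310,102) in the scene crop. Next I triangulate these.

```bash
python3 - <<'E'
from h import *
from workcell import imaging, observe
t=imaging.grab_frame("top"); s=imaging.grab_frame("scene")
T=np.array([(140,62),(237,102),(160,276),(60,235)])/4+[120,115]-.375
S=np.array([(272,242),(155,208),(203,72),(310,102)])/4+[300,170]-.375
X=[]
for a,b in zip(T,S):
    e1,d1=ray(t,a); e2,d2=ray(s,b)
    k=np.linalg.lstsq(np.c_[d1,-d2],e2-e1,rcond=None)[0]; p,q=e1+k[0]*d1,e2+k[1]*d2
    X.append((p+q)/2); print(np.round(X[-1],4), np.round(np.linalg.norm(p-q),4))
X=np.array(X); print("c",X.mean(0))
for n,f,U in (("top",t,T),("scene",s,S)):
    P=np.array([onz(f,u,.118)[:2] for u in U]); L=(P[0]+P[1]-P[2]-P[3])/2; W=(P[0]+P[3]-P[1]-P[2])/2
    print(n,P.mean(0),np.linalg.norm(L),np.linalg.norm(W),np.degrees(np.arctan2(L[1],L[0])),np.degrees(np.arctan2(-W[0],W[1])))
H=np.array([(563,108),(685,135),(638,328),(517,300)])/4+[120,115]-.375
P=np.array([onz(t,u,.014)[:2] for u in H]);L=(P[0]+P[1]-P[2]-P[3])/2;W=(P[0]+P[3]-P[1]-P[2])/2
print("holder",P.mean(0),np.linalg.norm(L),np.linalg.norm(W),np.degrees(np.arctan2(L[1],L[0])),np.degrees(np.arctan2(-W[0],W[1])))
R=Ro.from_euler('xyz',observe()["tool_rot"]).as_matrix(); print(R.round(3))
f=imaging.grab_frame("wrist"); print(f["tool_from_camera"].round(4),f["fx"],f["cx"],f["cy"])
E
```

```text
[0.5602 0.2567 0.116 ] 0.0008
[0.5386 0.201  0.1153] 0.0007
[0.438  0.2418 0.1162] 0.0012
[0.46   0.2982 0.1158] 0.0004
c [0.49919852 0.24941886 0.11584472]
top [0.49887363 0.24894839] 0.10803436807615514 0.06047078544188752 -21.99844035502758 -21.180972704656135
scene [0.5011672  0.24852201] 0.10864313992175792 0.059512514691223754 -22.525058231371165 -21.335758945811932
holder [ 0.49002913 -0.01341728] 0.12785178010611523 0.07986902527435945 -12.50029907073849 -11.538022174738185
[[-0.935  0.355 -0.   ]
 [ 0.355  0.935 -0.   ]
 [-0.    -0.    -1.   ]]
[[-7.000e-04 -9.552e-01 -2.958e-01  7.580e-02]
 [ 1.000e+00 -8.000e-04  2.000e-04 -3.000e-04]
 [-4.000e-04 -2.958e-01  9.552e-01 -1.652e-01]
 [ 0.000e+00  0.000e+00  0.000e+00  1.000e+00]] 300.05222650296565 256.5404406271509 192.39690079647454
```

Call:
send_rows(plan="-0.034 -0.0195 0 0 0 0 0.085; -0.068 -0.039 0 0 0 0 0.085; -0.102 -0.058 0 0 0 0 0.085; -0.136 -0.077 0.005 0 0 0.5 0.085; -0.17 -0.096 0.01 0 0 1.1 0.085; -0.204 -0.1155 0.015 0 0 1.1 0.085; -0.238 -0.135 0.02 0 0 1.1 0.085; -0.272 -0.154 0.025 0 0 1.1 0.085; -0.306 -0.173 0.03 0 0 1.1 0.085; -0.34 -0.1925 0.03 0 0 1.1 0.085", grip_force=40)

```text
clock: 1.18
position: [0.472, 0.2819, 0.1794]
tool_rot: [-3.141, -0.0, 2.76]
force: [1.0, 0.8, -1.0]
grip_width: 0.0851
finger_force: 0.0
```

Call:
send_rows(plan="-0.02 -0.01 0 0 0 0 0.085; -0.038 -0.02 0 0 0 0 0.085; -0.038 -0.02 0 0 0 0 0.085; -0.038 -0.02 0 0 0 0 0.085")

```text
clock: 1.52
position: [0.4996, 0.2501, 0.18]
tool_rot: [-3.141, -0.0, 2.758]
force: [-0.5, -0.2, 0.7]
grip_width: 0.0847
finger_force: 0.0
```

```bash
python3 - <<'E'
from h import *
from workcell import imaging, observe
s=observe(); print(s["position"],s["tool_rot"])
f=imaging.grab_frame("wrist"); im=f["color"].copy()
R=Ro.from_euler('xyz',s["tool_rot"]).as_matrix(); M=np.eye(4);M[:3,:3]=R;M[:3,3]=s["position"]; C=M@f["tool_from_camera"]
g=dict(f,eye=C[:3,3],orientation=Ro.from_matrix(C[:3,:3]).as_euler('xyz'))
a=np.radians(-21.9); u=np.array([np.cos(a),np.sin(a)]); v=np.array([-u[1],u[0]])
for sx,sy in ((1,1),(1,-1),(-1,-1),(-1,1)):
    p=np.r_[np.array([.5,.249])+sx*.055*u+sy*.031*v,.118]; q=proj(g,p); print(q.round(1)); cv2.circle(im,tuple(int(i) for i in q.round()),3,(255,0,0),1)
cv2.imwrite("pics/w1.png",im[:,:,::-1])
E
```

```text
[0.49959569 0.25010131 0.18001867] [-3.14142145e+00 -1.79482463e-05  2.75752911e+00]
[292.3 260.9]
[219.6 261.1]
[213.9 130. ]
[297.1 129.8]
```

View pics/w1.png

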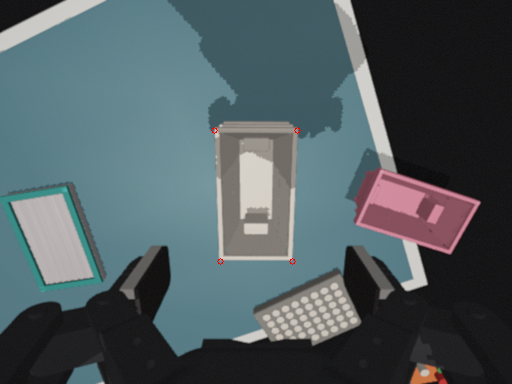

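The wrist view shows the predicted rim corners, about (219,261), (292,261), (214,130), (297,130), lying on the real rim. The pose is good, so I descend to TCP z≈0.093, which keeps the tips above the second rim at 0.088.

Call:
send_rows(plan="0 -0.0005 0.03 0 0 0 0.085; 0 -0.001 0.055 0 0 0 0.085; 0 -0.001 0.075 0 0 0 0.085; 0 -0.001 0.087 0 0 0 0.085; 0 -0.001 0.087 0 0 0 0.085; 0 -0.001 0.087 0 0 0 0.07; 0 -0.001 0.087 0 0 0 0.055; 0 -0.001 0.087 0 0 0 0.055; 0 -0.001 0.087 0 0 0 0.055; 0 -0.001 0.087 0 0 0 0.055", grip_force=35)

```text
clock: 2.4
position: [0.499, 0.2502, 0.0937]
tool_rot: [3.141, 0.001, 2.76]
force: [-0.1, 0.4, 0.3]
grip_width: 0.055
finger_force: 0.0
```

```bash
python3 - <<'E'
from h import *
from workcell import imaging, observe
s=observe(); print(s["position"],s["grip_width"],s["finger_force"])
f=imaging.grab_frame("scene"); cv2.imwrite("pics/s2.png",cv2.resize(f["color"][140:280,270:450],None,fx=4,fy=4,interpolation=2)[:,:,::-1])
E
```

```text
[0.49902977 0.25023884 0.09373342] 0.055015376219437084 0.0
```

View pics/s2.png

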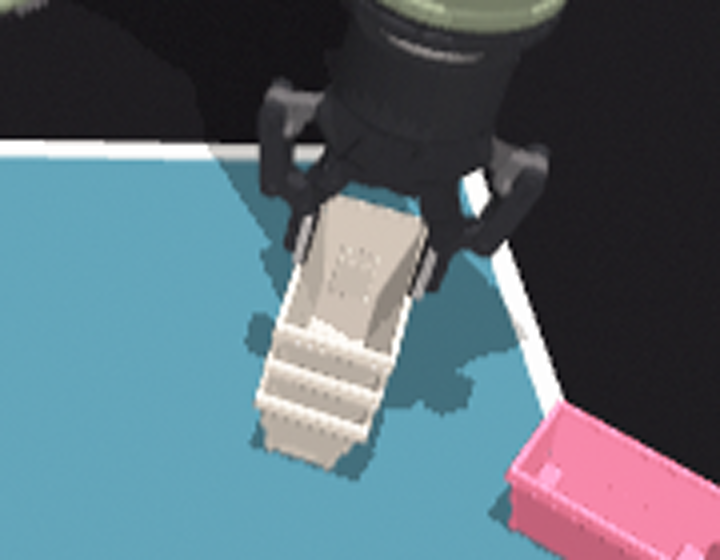

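The scene crop shows the pads beside the top rim, at crop (300,240) and (425,272). The reading is 55 mm with no force, so they are not gripping yet. I'll close further.

Call:
send_rows(plan="0 0 0 0 0 0 0.05; 0 0 0 0 0 0 0.045; 0 0 0 0 0 0 0.045")

```text
clock: 2.7
position: [0.499, 0.2485, 0.0949]
tool_rot: [-3.14, 0.001, 2.758]
force: [-9.7, -11.9, 39.5]
grip_width: 0.0456
finger_force: 19.9
```

```bash
python3 - <<'E'
from h import *
from workcell import imaging, observe
s=observe(); print(s["position"],s["grip_width"],s["finger_force"])
f=imaging.grab_frame("wrist"); cv2.imwrite("pics/w2.png",f["color"][:,:,::-1])
E
```

```text
[0.49897812 0.24851859 0.09487618] 0.04558226516847154 19.889363078400493
```

View pics/w2.png

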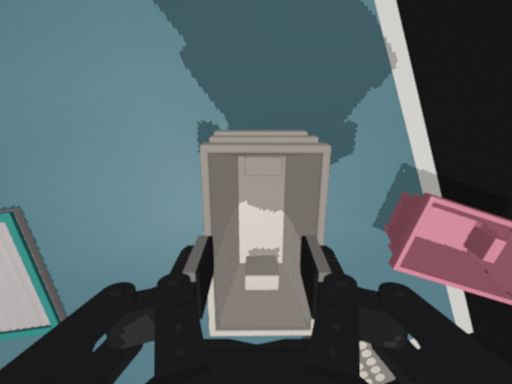

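The wrist view shows the pads over the rim, with inner edges at about (213,237) and (302,237). The rim's outer edges are at 205 and 323. With about 39 N upward, the tips are sitting on the rim instead of beside it. I'll open and rise a little, then work out the real tip height from the pictures.

Call:
send_rows(plan="0 0 -0.004 0 0 0 0.06; 0 0 -0.01 0 0 0 0.085; 0 0 -0.01 0 0 0 0.085; 0 0 -0.01 0 0 0 0.085; 0 0 -0.01 0 0 0 0.085")

```text
clock: 3.17
position: [0.4987, 0.25, 0.103]
tool_rot: [-3.142, -0.0, 2.76]
force: [-0.5, -0.4, -0.2]
grip_width: 0.0852
finger_force: 0.0
```

```bash
python3 - <<'E'
from h import *
from workcell import imaging, observe
s=observe(); print(s["position"],s["tool_rot"],s["grip_width"],s["force"])
f=imaging.grab_frame("wrist"); T=f["tool_from_camera"]
cv2.imwrite("pics/w3.png",f["color"][:,:,::-1])
g=dict(f,eye=T[:3,3],orientation=Ro.from_matrix(T[:3,:3]).as_euler('xyz'))
for w in (.0425,.0228):
  for z in (0,-.01,-.02,-.03): print(w,z,proj(g,(.011,w,z)).round(0),proj(g,(.011,-w,z)).round(0))
# rim height from its width and length in w3 is checked by eye; predicted corners for z=.118
R=Ro.from_euler('xyz',s["tool_rot"]).as_matrix(); M=np.eye(4);M[:3,:3]=R;M[:3,3]=s["position"]; C=M@T
g=dict(f,eye=C[:3,3],orientation=Ro.from_matrix(C[:3,:3]).as_euler('xyz'))
a=np.radians(-21.9); u=np.array([np.cos(a),np.sin(a)]); v=np.array([-u[1],u[0]])
for sx,sy in ((1,1),(1,-1),(-1,-1),(-1,1)): print(proj(g,np.r_[np.array([.5,.249])+sx*.055*u+sy*.031*v,.118]).round(1))
E
```

```text
[0.49873099 0.25004691 0.10297128] [-3.14155541e+00 -8.61784731e-05  2.75966412e+00] 0.08523129742726275 [-0.49170831 -0.37530708 -0.2275918 ]
0.0425 0 [329. 214.] [185. 215.]
0.0425 -0.01 [333. 221.] [181. 221.]
0.0425 -0.02 [338. 228.] [176. 229.]
0.0425 -0.03 [343. 237.] [171. 237.]
0.0228 0 [296. 215.] [218. 215.]
0.0228 -0.01 [298. 221.] [216. 221.]
0.0228 -0.02 [300. 228.] [214. 229.]
0.0228 -0.03 [303. 237.] [211. 237.]
[307.1 327.2]
[205.2 327.3]
[194.  146.4]
[318.  146.3]
```

View pics/w3.png

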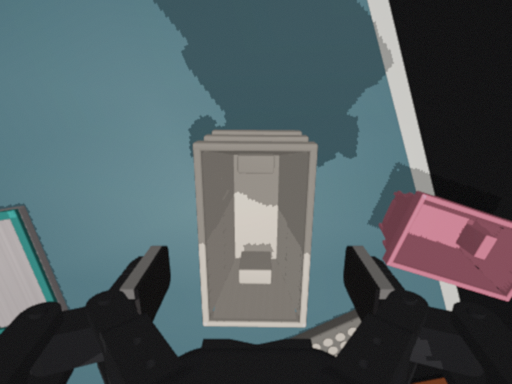

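The wrist view shows the open pad ends at (168,247) and (345,247), with the rim where predicted. The picture and the contact agree: at about 62 mm opening the tips are roughly 26 mm above the reported TCP. So a TCP z of about 0.073 puts the tips near 0.099, between the bottom of the top rim (0.108) and the second rim (0.088).

Call:
send_rows(plan="-0.001 0 0.015 0 0 0 0.085; -0.0015 0 0.03 0 0 0 0.085; -0.0015 0 0.03 0 0 0 0.085; -0.0015 0 0.03 0 0 0 0.07; -0.0015 0 0.03 0 0 0 0.064; -0.0015 0 0.03 0 0 0 0.055; -0.0015 0 0.03 0 0 0 0.05; -0.0015 0 0.03 0 0 0 0.05; -0.0015 0 0.03 0 0 0 0.05", grip_force=35)

```text
clock: 3.97
position: [0.5005, 0.2496, 0.0737]
tool_rot: [3.141, 0.001, 2.76]
force: [-0.1, -0.5, 6.2]
grip_width: 0.0611
finger_force: 40.0
```

Gripped at 61 mm. I'll lift gently and check.

Call:
send_rows(plan="0 0 -0.003 0 0 0 0.05; 0 0 -0.007 0 0 0 0.05; 0 0 -0.012 0 0 0 0.05; 0 0 -0.017 0 0 0 0.05; 0 0 -0.022 0 0 0 0.05; 0 0 -0.022 0 0 0 0.05")

```text
clock: 4.47
position: [0.5007, 0.2497, 0.0963]
tool_rot: [3.14, 0.001, 2.759]
force: [-1.0, -0.3, -0.3]
grip_width: 0.061
finger_force: 39.4
```

```bash
python3 - <<'E'
from h import *
from workcell import imaging
f=imaging.grab_frame("scene"); cv2.imwrite("pics/s3.png",cv2.resize(f["color"][140:280,270:450],None,fx=4,fy=4,interpolation=2)[:,:,::-1])
E
```

```text
(no output)
```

View pics/s3.png

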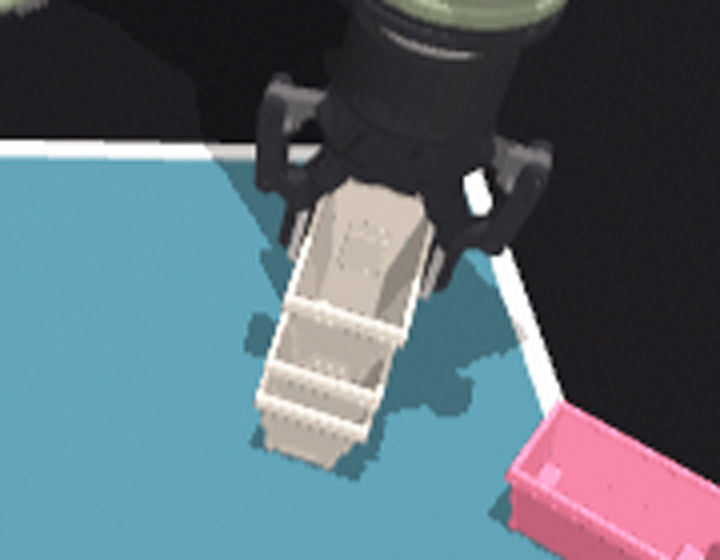

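The scene crop shows only the top trough rising. The second and third rims, with corners at about (268,362) and (258,400), are where they were. I'll rise clear and carry it over the holder.

Call:
send_rows(plan="0 0 -0.015 0 0 0 0.05; 0 0 -0.035 0 0 0 0.05; 0 0 -0.055 0 0 0 0.05; -0.01 -0.029 -0.055 0 0 -1 0.05; -0.022 -0.062 -0.055 0 0 -3 0.05; -0.034 -0.095 -0.055 0 0 -5 0.05; -0.046 -0.129 -0.055 0 0 -7 0.05; -0.058 -0.163 -0.055 0 0 -9 0.05; -0.07 -0.197 -0.055 0 0 -9.8 0.05; -0.082 -0.23 -0.055 0 0 -9.8 0.05")

```text
clock: 5.35
position: [0.49, 0.0037, 0.1501]
tool_rot: [-3.142, -0.0, 2.932]
force: [0.8, -0.7, 0.8]
grip_width: 0.0608
finger_force: 39.3
```

Call:
send_rows(plan="-0.003 -0.018 0 0 0 0 0.05; -0.003 -0.019 0.02 0 0 0 0.05; -0.003 -0.019 0.045 0 0 0 0.05; -0.003 -0.019 0.07 0 0 0 0.05; -0.003 -0.019 0.09 0 0 0 0.05; -0.003 -0.019 0.105 0 0 0 0.05; -0.003 -0.019 0.112 0 0 0 0.05; -0.003 -0.019 0.118 0 0 0 0.05; -0.003 -0.019 0.121 0 0 0 0.05; -0.003 -0.019 0.121 0 0 0 0.05")

```text
clock: 6.18
position: [0.4896, -0.0137, 0.0291]
tool_rot: [3.142, 0.0, 2.931]
force: [0.1, -0.6, -0.3]
grip_width: 0.0613
finger_force: 39.3
```

```bash
python3 - <<'E'
from h import *
from workcell import imaging
f=imaging.grab_frame("scene"); cv2.imwrite("pics/s4.png",cv2.resize(f["color"][140:290,100:300],None,fx=4,fy=4,interpolation=2)[:,:,::-1])
E
```

```text
(no output)
```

View pics/s4.png

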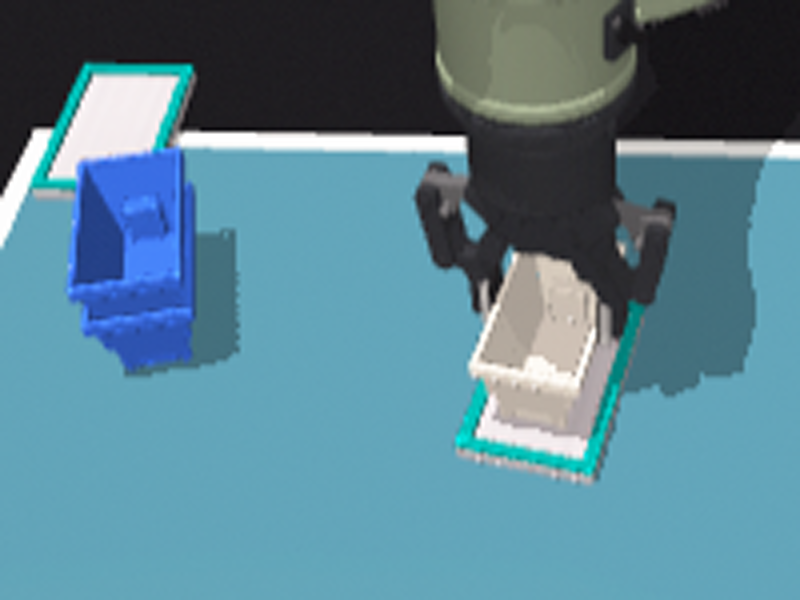

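The trough hangs just above the recess, inside the teal edge and lengthways, with its foot at crop (535,415). I'll lower the last few millimetres.

Call:
send_rows(plan="0 0 0.002 0 0 0 0.05; 0 0 0.0035 0 0 0 0.05; 0 0 0.005 0 0 0 0.05; 0 0 0.0055 0 0 0 0.05; 0 0 0.0055 0 0 0 0.05")

```text
clock: 6.65
position: [0.4896, -0.0137, 0.0237]
tool_rot: [3.142, 0.0, 2.931]
force: [0.8, -1.1, 2.3]
grip_width: 0.0614
finger_force: 39.5
```

Call:
send_rows(plan="0 0 0.0005 0 0 0 0.05; 0 0 0.0005 0 0 0 0.064; 0 0 0.0005 0 0 0 0.07; 0 0 0.0005 0 0 0 0.08; 0 0 0.0005 0 0 0 0.085; 0 0 0.0005 0 0 0 0.085; 0 0 0.0005 0 0 0 0.085; 0 0 -0.015 0 0 0 0.085; 0 0 -0.035 0 0 0 0.085; 0 0 -0.06 0 0 0 0.085")

```text
clock: 7.48
position: [0.4887, -0.0138, 0.0835]
tool_rot: [-3.141, -0.002, 2.931]
force: [-0.1, 0.4, -0.3]
grip_width: 0.085
finger_force: 0.0
```

Call:
send_rows(plan="0 0 -0.035 0 0 0 0.085; 0 0 -0.07 0 0 0 0.085; 0 0 -0.1 0 0 0 0.085; 0 0 -0.1 0 0 0 0.085; 0 0 -0.1 0 0 0 0.085")

```text
clock: 7.9
position: [0.4903, -0.0137, 0.1851]
tool_rot: [3.141, 0.003, 2.931]
force: [0.8, -0.2, -1.2]
grip_width: 0.085
finger_force: 0.0
```

```bash
python3 - <<'E'
from h import *
from workcell import imaging,observe
print(observe()["position"],observe()["force"])
f=imaging.grab_frame("scene"); cv2.imwrite("pics/s5.png",cv2.resize(f["color"][130:290,100:460],None,fx=2.2,fy=2.2,interpolation=2)[:,:,::-1])
E
```

```text
[ 0.49026262 -0.0136671   0.18506109] [ 0.79053938 -0.15689751 -1.19848511]
```

View pics/s5.png

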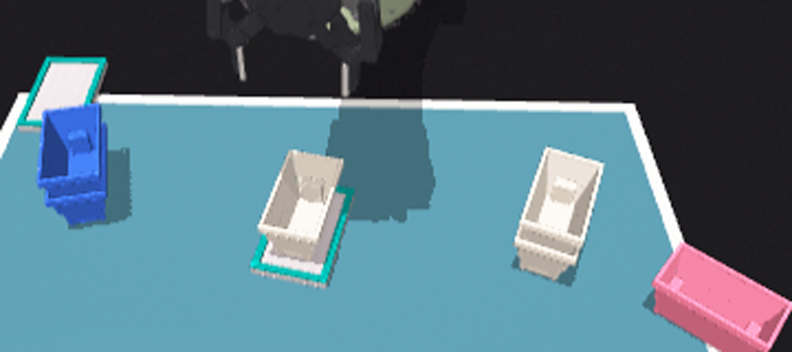

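The trough stands flat inside the teal edge at (300,210). The white stack of two at (558,215) and the blue stack at (75,165) are undisturbed, and the gripper is clear.

```bash
python3 -c "
from workcell import bot
print(bot.job_done())"
```

```text
the job is handed in; nothing more can be done
None
```

The top white trough is sitting flat in the holder, lengthways, with the other two white troughs and the blue stack where they were. My first grip attempt pressed on the white stack's rim with about 40 N, right at the limit if those tips count as gripper body. The job is handed in at about 8 s; no verdict was shown.

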